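# Walk the warming block round to the fence

### The arm

A 7-joint arm with a two-finger parallel gripper is mounted at the origin on the work surface. World frame = base frame: x ahead of the robot, y to its left, z up, the work surface at z = 0. Lengths are in mm, angles in rad, forces in N, time in s.
With the tool pointing down it reaches from about 350 to 900 mm from the base axis. Payload 19.9 kg.
Tool frame: the origin (TCP) lies at the very end of the fingers, on their centre line; the grasp point (between the pads) lies 19 mm behind it; z points along the fingers, x is the direction in which the jaws open and shut, and the axes are right-handed (so a half turn about z gives the same grasp; the last joint's range is limited). The gripper opens to 85 mm and grips with 20 to 120 N. Pads are 22 mm wide; open, the fingers measure 114 mm over their backs; the gripper's body (76 mm by 85 mm) begins 54 mm behind the grasp point. The pads swing forward as they close: fully open they stand 13 mm farther back than shut.
Start: joints at [-1.24, 0.417, -0.01, 1.614, 0.005, 1.111, -0.053], TCP at [227.629, 582.054, 231.26] pointing down, gripper open.
Joint ranges: [-2.81, 2.81], [-0.39, 2.02], [-1.27, 1.25], [0.06, 2.57], [-1.19, 4.33], [0.19, 2], [-2.82, 2.82]. Speed limits (rad/s): [1.89, 1.89, 2.39, 2.39, 3.01, 3.01, 3.01].

### API

Orientations are given as a unit quaternion [w, x, y, z].
In Python, from workcell import get_state, eyes, order gives the robot as it stands.
- The arm moves only by the tool play_rows, never from a script. Its argument "motion" is a list of rows, each a list of 5 numbers: the shift along the tool's x, y, z in cm, then the turn about the tool's z in degrees, then the opening, from -1 (shut) to 1 (fully open). A call has 1 to 12 rows; each row shifts and turns the commanded pose from where the row before left it, along the tool's axes as they then stand; what a row does not reach is not made up. A row lasts 1/8 s, in which the tool goes at most 62.5 mm and 10.7 degrees, less where a joint would pass 70% of its speed; a pose out of reach is approached as far as the arm can. A call is refused whole if a number of a shift passes 6.25 or a number of a turn 10.7, either way. A call with a gripper value outside its range is refused whole. The fingers move at their own pace and stop on an object; the grip force is fixed at half the most. Time passes only in rows, so rows that do not move let the fingers close. It gives the time, the measured TCP pose, the force and the opening at its end, in the units of the state.
- get_state(): the state, without advancing time (a new reading comes with each control period).
- eyes.capture(name): name is "scene" or "top" or "wrist"; returns the picture (400x640x3 uint8, red, green, blue); there is no depth.
- eyes.camera_info(name): a dict with "fx", "fy", "cx", "cy" (pixels), "view" (4x4, takes a point from world to camera coordinates). Camera axes: x right, y down, z forward; pixel columns grow to the right and rows downward; lengths in mm; the calibration is good to about 2 mm. The wrist camera is an equidistant fisheye: a pixel r from the principal point sees the ray r / f radians off the axis. A picture is of the moment at which its call begins: read the wrist's pose just before it. camera_info takes no time and is no camera call; for the wrist camera it gives the pose at the moment of the call.
- order.close_job(): hands the job in, once; it reports no verdict.
The state is a dict: "time_s": time; "joint_positions": joint angles; "dq": joint speeds; "joint_torque": joint torques, N m; "tool_pos": TCP position; "eef_rot": TCP orientation; "contact_force": force on the tool from outside, world axes, zero at the start; "moment": the same for the moment, N m; "width": finger opening in mm.
Only numpy, scipy, OpenCV 4.12 (cv2) and the standard library are available. Lean on these libraries where they do the work, as an engineer would, in place of code of your own. Each camera call takes 0.05 s, during which the arm holds its last target.

### The job

The heavy aluminium bottle-warming block stands askew in front of the steel fence on the bench. Walk it round and up to the fence with pushes at its corners, first one and then another as needed, until its blue long side sits flush against the fence, with all of the block between the fence's two red marks. Push it only, never lift or tip it, and leave the blue-lidded jar on its left and the small metal cup on its right where they stand.

Things in the scene. Friction and masses are not known exactly. Their poses are not given: they have to be found in the camera images.
- block: Loose aluminium block, six round wells in its top, 92 mm along x, 125 along y, 40 high, about 0.9 kg, too wide to grip. Four feet 3 mm high at x +-30, y +-45 mm; friction about 0.6 (4 to 7 N to push). Origin: centre of underside. Its long side at +x is blue, with a blue stripe on that top edge. Starts 50 to 105 degrees anticlockwise from square; when done its axes are parallel to the fence's, x into it.
- blue_left (a point): Point on the blue side of the block at its +y end, half-way up (block frame x 46, y 62.5, z 20 mm).
- blue_right (a point): Point on the blue side of the block at its -y end, half-way up (block frame x 46, y -62.5, z 20 mm).
- fence: Fixed dark steel angle, 280 mm long along y; upright plate 6 mm thick, 40 mm high, foot flange 4 mm thick reaching 46 mm behind. Origin: on the bench at the middle of the flat face that looks towards the robot (-x); that face is the plane x = 0. Two red marks, 8 mm wide, across plate and flange at y +90 and -90 mm.
- jar: Loose white jar with a blue lid, 68 mm across, 95 mm tall, standing to the left of the block; origin at the centre of its underside. Leave it.
- cup: Loose aluminium cup, 68 mm across, 75 mm tall, standing to the right of the block; origin at the centre of its underside. Leave it.

How it is judged (in metres and radians):
At the end, for the whole second after the job is handed in: The blue side of the block is flush against the fence (both its ends within 5 mm of the fence's face), the whole block lies between the red marks (ends within 90 mm of the fence's middle), and it stands flat on the bench at rest (x of blue_left in the frame of fence between -0.005 and 0.004 m and y of blue_left in the frame of fence between -0.09 and 0.09 m and x of blue_right in the frame of fence between -0.005 and 0.004 m and y of blue_right in the frame of fence between -0.09 and 0.09 m and x of block in the frame of fence below -0.035 m and height (world z) of block below 0.004 m and angle between block's own z axis and vertical below 0.05 rad and linear speed of block below 0.01 m/s and angular speed of block below 0.1 rad/s); the robot touches nothing.
It fails at once if the block is lifted or tipped (underside raised by 8 mm, or tilted by 0.12 rad) (height (world z) of block above 0.008 m or angle between block's own z axis and vertical above 0.12 rad).
It fails at once if the jar or the cup is knocked or moved by more than 20 mm (distance of any of jar, cup from where it was at the start of the episode above 0.02 m).
It also fails if it takes over 61 s, if anything falls off the work surface, if the arm or the gripper's body presses on something with over 40 N, if the wrist force passes 120 N, or if a joint passes its speed limit or range.

## Working session

There is one attempt and no reset: what is moved stays moved. The work goes in short steps, Python scripts to look and compute and a tool call to move; the robot and the scene stay as the last step left them, time stands still between calls to the robot, and variables do not carry over. Pictures are saved under pics/ and viewed, and the job is handed in when it is done.

Besides the shell and the picture viewer there is one more tool, called after "Call:" in YAML: its name, and indented under it one key for each argument. play_rows: Moves the arm, as the interface text tells. Its arguments: {"type":"object","properties":{"motion":{"type":"array","items":{"type":"array","items":{"type":"number"}}}},"required":["motion"]}

```bash
mkdir -p pics; ls
python3 - <<'E'
from workcell import get_state, eyes
import cv2
print(get_state())
for n in ["scene","top"]:
    im=eyes.capture(n); cv2.imwrite(f"pics/{n}0.png",im[:,:,::-1])
    print(n,eyes.camera_info(n))
E
```

```text
pics
{'time_s': 0.0, 'joint_positions': array([-1.23948709,  0.41797332, -0.0102889 ,  1.61419144,  0.00471986,
        1.11073537, -0.05299571]), 'dq': array([-0.00066433, -0.00024514,  0.0004117 , -0.00042167, -0.00036289,
        0.00054959, -0.00077649]), 'joint_torque': array([ 7.92225183e-04, -8.64417386e+01,  6.79852758e-01, -4.34887505e+01,
        1.91722973e-02,  7.50542415e-03, -2.17141206e-05]), 'tool_pos': array([227.53552243, 581.71536738, 230.65351043]), 'eef_rot': array([ 4.09319970e-04,  8.25900904e-01,  5.63814938e-01, -4.94906781e-04]), 'contact_force': array([ 0.15773868,  0.13369652, -0.10815601]), 'moment': array([ 0.00660551, -0.0006826 ,  0.00990674]), 'width': 85.28346718790671}
scene {'fx': 455.34836296866445, 'fy': 455.34836296866445, 'cx': 324.2239804437621, 'cy': 207.44788980709498, 'view': array([[ 7.40553324e-01,  6.71720801e-01,  1.92857331e-02,
        -4.51471019e+02],
       [ 3.70206608e-01, -3.83854865e-01, -8.45932923e-01,
        -1.51289780e+02],
       [-5.60827818e-01,  6.33598143e-01, -5.32940476e-01,
         1.23388010e+03],
       [ 0.00000000e+00,  0.00000000e+00,  0.00000000e+00,
         1.00000000e+00]])}
top {'fx': 392.73680162720837, 'fy': 392.73680162720837, 'cx': 314.7959398976009, 'cy': 202.39866627703123, 'view': array([[-1.32829381e-02, -9.99565075e-01,  2.63291402e-02,
         7.82649001e+00],
       [-9.93010505e-01,  1.00983613e-02, -1.17593195e-01,
         5.90175863e+02],
       [ 1.17276169e-01, -2.77070959e-02, -9.92712757e-01,
         9.77856010e+02],
       [ 0.00000000e+00,  0.00000000e+00,  0.00000000e+00,
         1.00000000e+00]])}
```

View pics/top0.png

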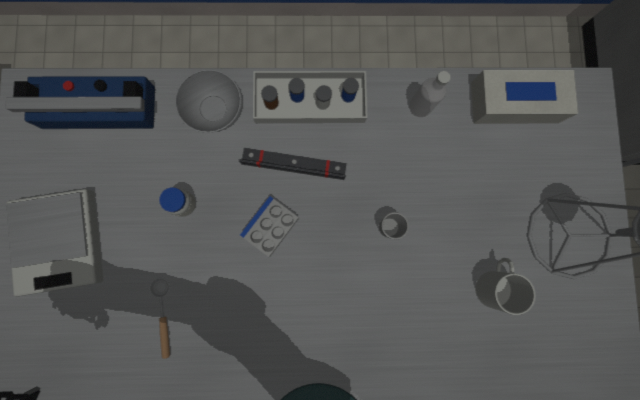

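View pics/scene0.png

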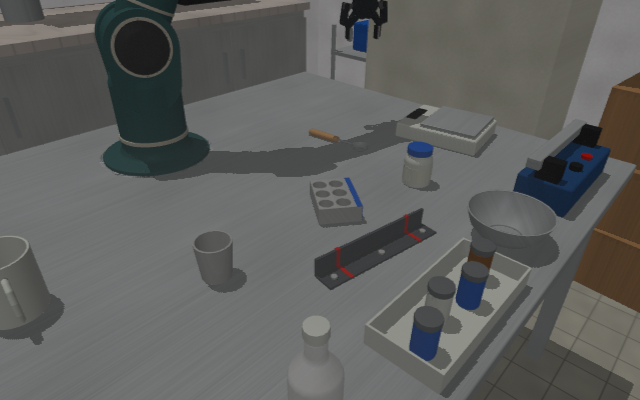

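The top view shows the fence from about (241,160) to (346,177), the block centred near (270,226) with its blue side to the upper left, the jar near (173,200) and the cup near (394,225). I'll zoom in.

Run:
```python
import cv2
im=cv2.imread("pics/top0.png")
c=im[135:265,225:365]; c=cv2.convertScaleAbs(cv2.resize(c,None,fx=5.5,fy=4.5*5.5/5.5,interpolation=cv2.INTER_CUBIC),alpha=1.6); cv2.imwrite("pics/z.png",c)
im=cv2.imread("pics/scene0.png")
c=im[160:290,300:450]; c=cv2.convertScaleAbs(cv2.resize(c,None,fx=5,fy=4.5,interpolation=cv2.INTER_CUBIC),alpha=1.6); cv2.imwrite("pics/zs.png",c)
```

```text
(no output)
```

View pics/z.png

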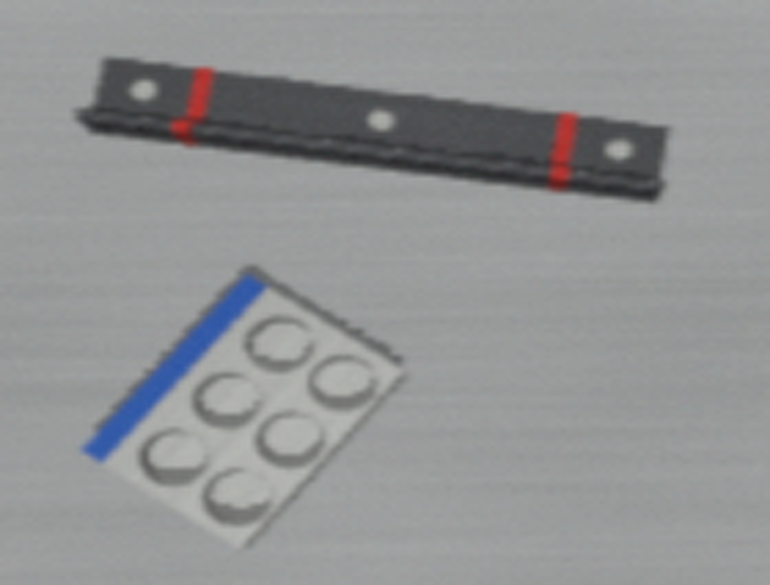

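View pics/zs.png

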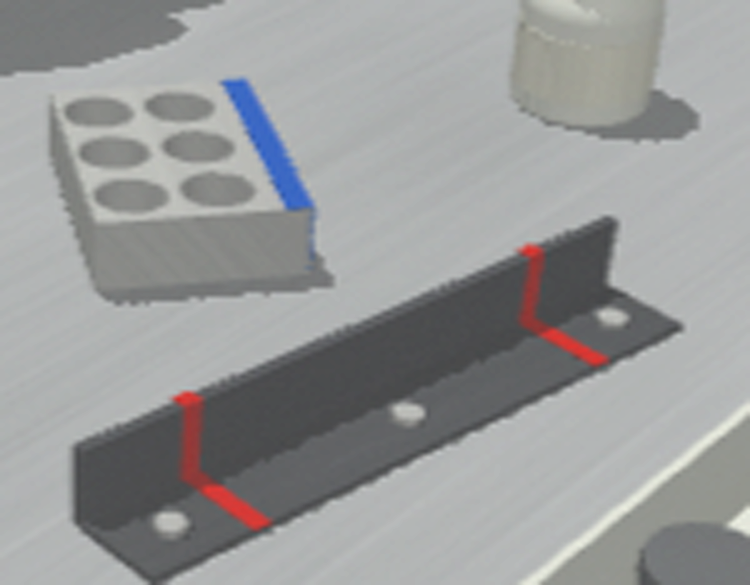

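```bash
cat > h.py <<'E'
import numpy as np
from scipy.optimize import least_squares
from workcell import get_state, eyes
def proj(n,P,ci=None):
    ci=ci or eyes.camera_info(n); P=np.atleast_2d(P)
    V=ci['view']; c=P@V[:3,:3].T+V[:3,3]
    return np.c_[ci['fx']*c[:,0]/c[:,2]+ci['cx'],ci['fy']*c[:,1]/c[:,2]+ci['cy']]
def w(p,L):
    L=np.atleast_2d(np.array(L,float)); c,s=np.cos(p[2]),np.sin(p[2])
    return np.c_[p[0]+c*L[:,0]-s*L[:,1],p[1]+s*L[:,0]+c*L[:,1],L[:,2]]
def fit(obs,p0):
    # obs: list (cam, local, px)
    cis={n:eyes.camera_info(n) for n in set(o[0] for o in obs)}
    f=lambda p: np.concatenate([(proj(n,w(p,l),cis[n])-np.array(q)).ravel() for n,l,q in obs])
    r=least_squares(f,p0,x_scale=[10,10,.1],loss='soft_l1'); return r.x,f(r.x).reshape(-1,2)
def zt(X,Y): return [(X+.5)/5.5-.5+225,(Y+.5)/4.5-.5+135]
def zs(X,Y): return [(X+.5)/5-.5+300,(Y+.5)/4.5-.5+160]
def ray(n,px,z):
    ci=eyes.camera_info(n);V=ci['view'];R=V[:3,:3];c=-R.T@V[:3,3]
    d=R.T@np.array([(px[0]-ci['cx'])/ci['fx'],(px[1]-ci['cy'])/ci['fy'],1]); return c+d*(z-c[2])/d[2]
E
cat > m0.py <<'E'
from h import *
np.set_printoptions(precision=2,suppress=True)
A,B,C,D=[46,62.5,40],[46,-62.5,40],[-46,-62.5,40],[-46,62.5,40]
o=[('top',A,zt(82,450)),('top',B,zt(252,275)),('top',C,zt(405,372)),('top',D,zt(245,548)),
('scene',A,zs(235,80)),('scene',B,zs(313,210)),('scene',C,zs(95,222)),('scene',D,zs(50,97))]
for sub in (o,o[:4],o[4:]):
    p,r=fit(sub,[500,100,1.]); print('block',p,np.degrees(p[2])); print(r.ravel())
f=[('top',[52,140,4],zt(105,58)),('top',[52,-140,4],zt(668,127)),('top',[0,140,40],zt(78,112)),('top',[0,-140,0],zt(657,202)),
('scene',[0,140,40],zs(612,217)),('scene',[0,-140,40],zs(73,445)),('scene',[52,140,4],zs(682,325)),('scene',[52,-140,4],zs(155,578))]
for sub in (f,f[:4],f[4:]):
    p,r=fit(sub,[700,0,0.]); print('fence',p,np.degrees(p[2])); print(r.ravel())
print('jar lid',ray('top',(173,200),95),'cup rim',ray('top',(394,223),75))
E
python3 m0.py
```

```text
block [531.56 117.     0.92] 52.79264638522352
[ 0.42 -0.02 -0.5  -0.45  0.49 -0.67 -0.15  0.02  1.64 -0.33 -0.26 -0.8
 -0.35  0.19 -0.87 -1.24]
block [530.85 117.16   0.91] 52.332095461257055
[ 0.29  0.03 -0.31 -0.17  0.5  -0.16 -0.46  0.3 ]
block [532.94 115.25   0.93] 53.506295082843934
[ 1.23  0.03  0.04 -0.41 -0.01  0.89 -1.27 -0.62]
fence [676.73  59.4   -0.17] -9.563157031568409
[ 0.21 -2.48  0.58 -1.6  -0.53  1.24 -0.35  0.78 -1.26 -1.24 -1.18 -1.31
  1.71  0.57  0.55  0.84]
fence [675.48  59.24  -0.16] -9.407117202648545
[ 0.19 -1.9   0.62 -1.29 -0.49  1.86 -0.26  1.1 ]
fence [677.16  59.44  -0.17] -9.618529595522743
[-1.03 -1.15 -1.04 -1.25  1.94  0.69  0.67  0.92]
jar lid [592.37 343.26  95.  ] cup rim [ 532.18 -193.21   75.  ]
```

```bash
sed -i 's/\[52,/[46,/g' m0.py; python3 m0.py | tail -8
```

```text
fence [679.54  58.76  -0.16] -9.416981674524036
[ 0.   -1.24  0.45 -0.6  -0.29  0.31 -0.11 -0.39 -0.4  -0.7  -0.14 -0.34
  0.36 -0.21 -0.49 -0.03]
fence [678.29  58.79  -0.17] -9.453839174974835
[ 0.   -0.81  0.46 -0.11 -0.3   0.75 -0.12  0.11]
fence [680.25  58.39  -0.16] -9.370951108123489
[-0.24 -0.53  0.05 -0.04  0.54 -0.03 -0.26  0.3 ]
jar lid [592.37 343.26  95.  ] cup rim [ 532.18 -193.21   75.  ]
```

Call:
play_rows:
  motion:
    - [0, 0, 0, -6, -1]
    - [0, 0, 0, -5.9, -1]
    - [-3.15, 2.96, 0, 0, -1]
    - [-3.15, 2.96, 0, 0, -1]
    - [-3.15, 2.96, 0, 0, -1]
    - [-3.15, 2.96, 0, 0, -1]
    - [-3.15, 2.96, 0, 0, -1]
    - [-3.15, 2.96, 0, 0, -1]
    - [-3.15, 2.96, 0, 0, -1]
    - [-3.15, 2.96, 0, 0, -1]
    - [-3.15, 2.96, 0, 0, -1]
    - [-3.15, 2.96, 0, 0, -1]

```text
time_s: 1.6
tool_pos: [468.3, 221.4, 231.2]
eef_rot: [0.0, 0.763, 0.646, -0.0]
contact_force: [0.4, 0.4, 0.2]
width: -0.2
```

```bash
cat >> h.py <<'E'
FP=np.array([679.5,58.8,np.radians(-9.42)])
def tof(x,y):
    c,s=np.cos(FP[2]),np.sin(FP[2]); d=np.array([x,y])-FP[:2]; return np.array([c*d[0]+s*d[1],-s*d[0]+c*d[1]])
def st():
    s=get_state(); q=s['eef_rot']; w_,x,y,z=q
    yaw=np.degrees(np.arctan2(2*(x*y+w_*z),1-2*(y*y+z*z)))
    print('t %.2f fence xy'%s['time_s'],tof(*s['tool_pos'][:2]).round(1),'z %.1f'%s['tool_pos'][2],'yaw rel %.1f'%(yaw-80.58),'F',s['contact_force'].round(1),'w %.1f'%s['width'])
def crop(n,u0,u1,v0,v1,name,k):
    import cv2
    im=eyes.capture(n)[:,:,::-1][v0:v1,u0:u1]
    cv2.imwrite('pics/'+name,cv2.convertScaleAbs(cv2.resize(im,None,fx=k,fy=k,interpolation=cv2.INTER_CUBIC),alpha=1.6))
E
python3 -c "
from h import *
st()"
```

```text
t 1.60 fence xy [-234.9  125.8] z 231.2 yaw rel -0.0 F [0.4 0.4 0.2] w -0.2
```

Call:
play_rows:
  motion:
    - [0, 0, 5, 0, -1]
    - [0, 0, 5, 0, -1]
    - [0, 0, 5, 0, -1]
    - [0, 0, 4, 0, -1]
    - [0, 0, 2, 0, -1]
    - [0, 0, 0.8, 0, -1]
    - [0, 0, 0, 0, -1]

```text
time_s: 2.48
tool_pos: [467.8, 222.6, 13.3]
eef_rot: [0.0, 0.763, 0.646, -0.0]
contact_force: [-1.0, 0.6, 0.3]
width: -0.1
```

```bash
python3 -c "
from h import *
st()
crop('top',195,355,125,275,'a.png',4)
crop('scene',280,440,130,290,'b.png',4)"
```

```text
t 2.48 fence xy [-235.6  127. ] z 13.3 yaw rel -0.0 F [-1.   0.6  0.3] w -0.1
```

View pics/a.png

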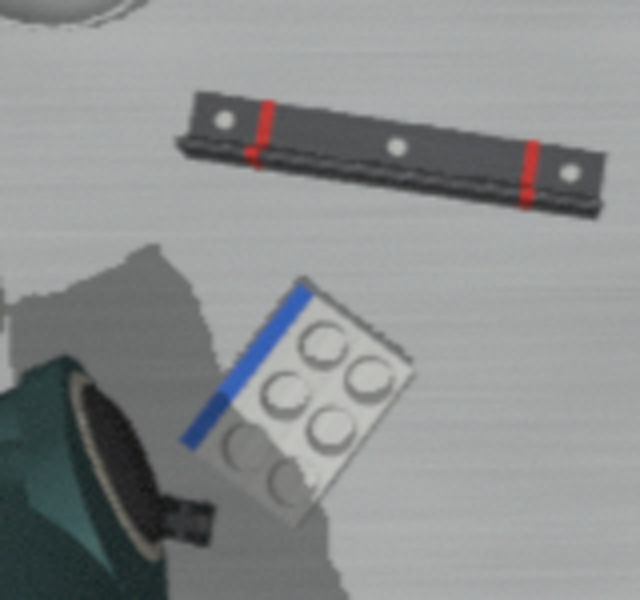

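View pics/b.png

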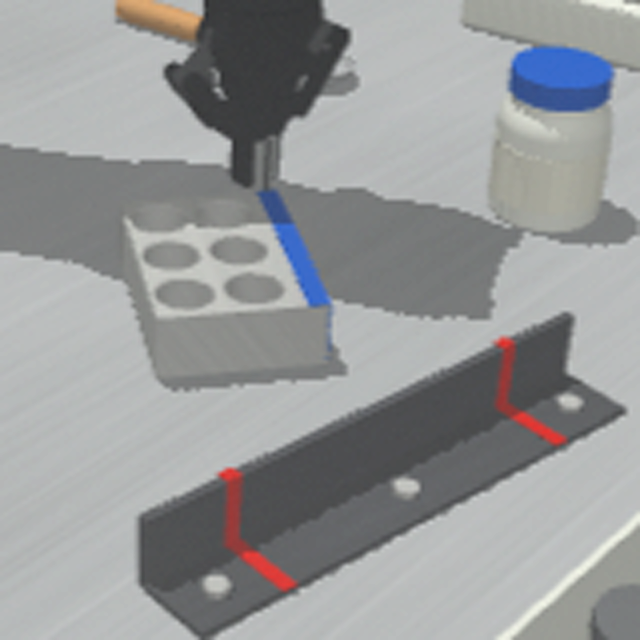

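Call:
play_rows:
  motion:
    - [-0.5, 0.9, 0.3, 0, -1]
    - [-0.5, 0.9, 0, 0, -1]
    - [-0.5, 0.9, 0, 0, -1]
    - [-0.5, 0.9, 0, 0, -1]
    - [-0.4, 0.8, 0, 0, -1]
    - [-0.4, 0.8, 0, 0, -1]
    - [-0.4, 0.8, 0, 0, -1]
    - [-0.4, 0.8, 0, 0, -1]
    - [0, 0, 0, 0, -1]

```text
time_s: 3.7
tool_pos: [529.5, 175.6, 10.3]
eef_rot: [0.0, 0.763, 0.646, 0.0]
contact_force: [-0.4, 0.1, 0.1]
width: 0.3
```

```bash
python3 -c "
from h import *
st()
crop('top',195,355,125,275,'a1.png',4)
crop('scene',280,440,130,290,'b1.png',4)"
```

```text
t 3.70 fence xy [-167.1   90.7] z 10.3 yaw rel -0.1 F [-0.4  0.1  0.1] w 0.3
```

View pics/a1.png

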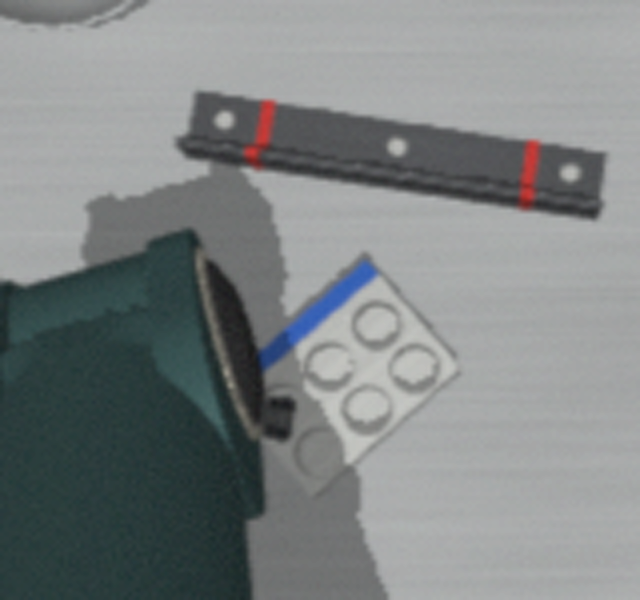

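View pics/b1.png

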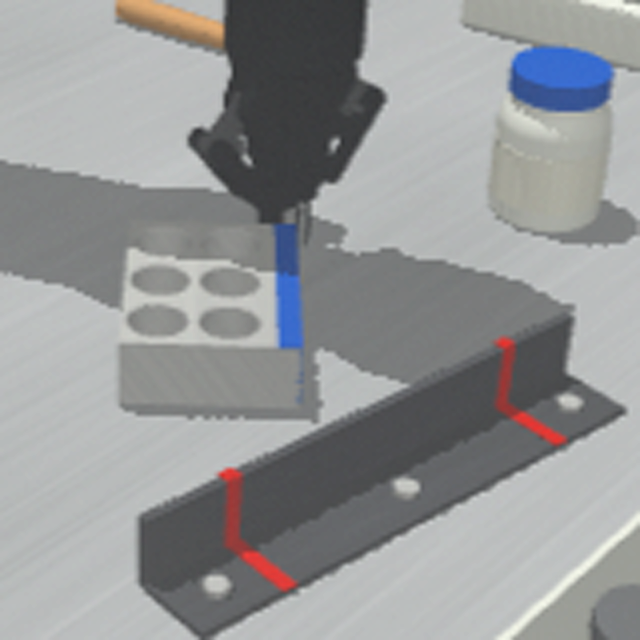

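```bash
cat >> h.py <<'E'
LC=dict(A=[46,62.5,40],B=[46,-62.5,40],C=[-46,-62.5,40],D=[-46,62.5,40],E=[46,-62.5,3],F=[-46,-62.5,3])
def blk(top,scene,ot=(195,125),os=(280,130),k=4,p0=(560,100,.7)):
    np.set_printoptions(precision=2,suppress=True)
    o=[('top',LC[a],((v[0]+.5)/k-.5+ot[0],(v[1]+.5)/k-.5+ot[1])) for a,v in top.items()]+[('scene',LC[a],((v[0]+.5)/k-.5+os[0],(v[1]+.5)/k-.5+os[1])) for a,v in scene.items()]
    p,r=fit(o,p0); print('res',r.ravel())
    f=tof(*p[:2]); th=p[2]-FP[2]; print('block fence',f,np.degrees(th))
    for a in 'ABCD':
        l=LC[a];c,s=np.cos(th),np.sin(th); print(a,f+[c*l[0]-s*l[1],s*l[0]+c*l[1]])
    return p
E
python3 -c "
from h import *
blk(dict(B=(368,262),C=(460,370),D=(315,497)),dict(A=(287,222),B=(300,346),C=(120,346)))"
```

```text
res [-0.56 -0.4   0.56 -1.    0.19  0.52  0.61  0.08  0.01 -0.18 -1.   -1.16]
block fence [-135.68    9.68] 51.10190313686279
A [-155.44   84.72]
B [-58.15   6.23]
C [-115.92  -65.37]
D [-213.21   13.12]
```

Call:
play_rows:
  motion:
    - [2.4, -4.8, 0, 0, -1]
    - [-2.75, -2.25, 0, 0, -1]
    - [-2.75, -2.25, 0, 0, -1]
    - [-4.5, 0, 0, 0, -1]
    - [-4.5, 0, 0, 0, -1]
    - [0.5, 1.0, 0, 0, -1]
    - [0.5, 1.0, 0, 0, -1]
    - [0.5, 1.0, 0, 0, -1]
    - [0.5, 1.0, 0, 0, -1]
    - [0.7, 0.7, 0, 0, -1]
    - [0.7, 0.7, 0, 0, -1]
    - [0.7, 0.7, 0, 0, -1]

```text
time_s: 5.3
tool_pos: [483.6, 102.8, 10.0]
eef_rot: [-0.001, 0.763, 0.647, -0.001]
contact_force: [-6.3, -1.3, 3.3]
width: -0.0
```

```bash
python3 -c "
from h import *
st()
crop('top',195,355,125,275,'a2.png',4)
crop('scene',280,440,130,290,'b2.png',4)"
```

```text
t 5.30 fence xy [-200.5   11.3] z 10.0 yaw rel -0.0 F [-6.3 -1.3  3.3] w -0.0
```

View pics/a2.png

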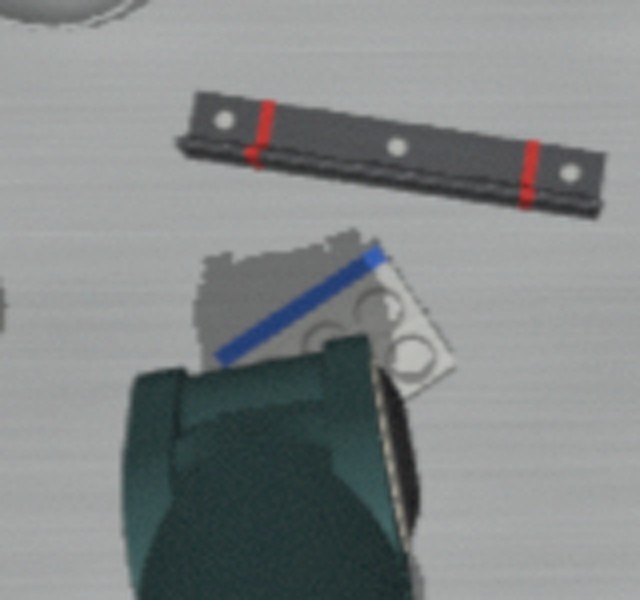

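View pics/b2.png

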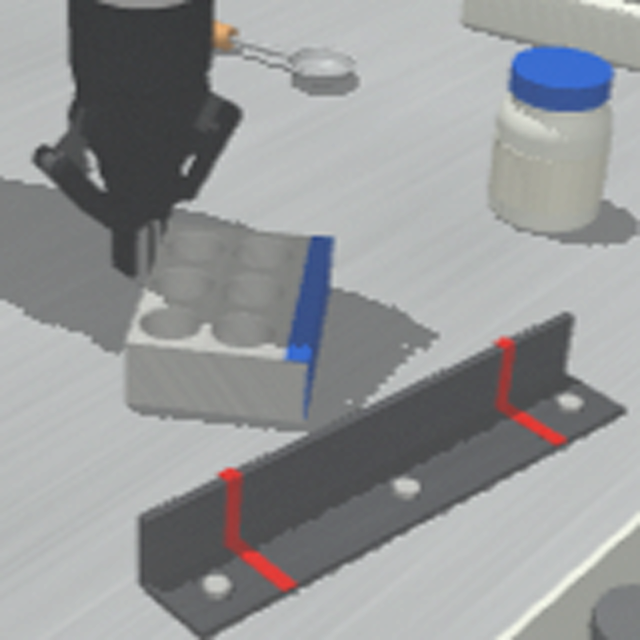

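```bash
python3 -c "
from h import *
blk(dict(A=(214,358),B=(380,248),C=(457,368)),dict(A=(333,237),B=(310,360),C=(126,346)))"
```

```text
res [-0.2  -1.54 -0.68 -0.94 -0.03 -1.31 -0.94 -0.37 -0.76 -0.18 -0.56 -1.43]
block fence [-122.8    15.49] 42.57392982687734
A [-131.21   92.63]
B [-46.64   0.58]
C [-114.39  -61.66]
D [-198.96   30.39]
```

Call:
play_rows:
  motion:
    - [0.55, 0.5, 0, 0, -1]
    - [0.55, 0.5, 0, 0, -1]
    - [0.55, 0.55, 0, 0, -1]
    - [0.55, 0.55, 0, 0, -1]
    - [0.5, 0.55, 0, 0, -1]
    - [0.5, 0.55, 0, 0, -1]
    - [0.4, 0.55, 0, 0, -1]
    - [0, 0, 0, 0, -1]

```text
time_s: 6.4
tool_pos: [528.1, 131.9, 10.4]
eef_rot: [0.0, 0.763, 0.646, 0.001]
contact_force: [-0.2, -0.7, 0.9]
width: 0.6
```

```bash
python3 -c "
from h import *
st()
crop('top',195,355,125,275,'a3.png',4)
crop('scene',280,440,130,290,'b3.png',4)"
```

```text
t 6.40 fence xy [-161.4   47.4] z 10.4 yaw rel -0.0 F [-0.2 -0.7  0.9] w 0.6
```

View pics/a3.png

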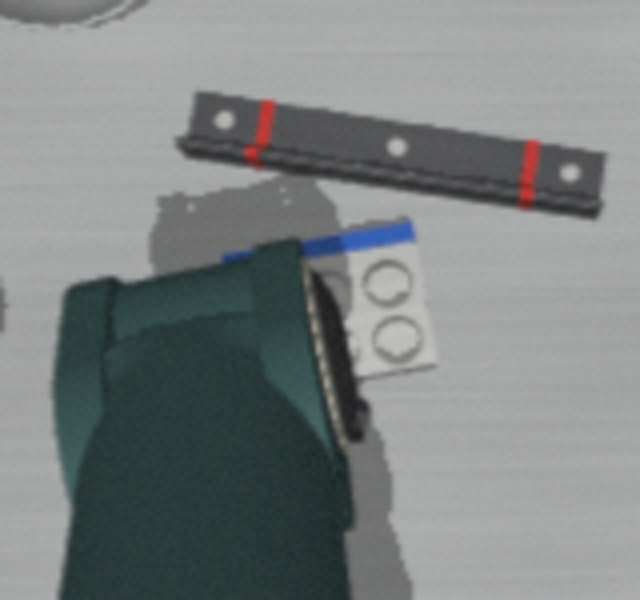

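View pics/b3.png

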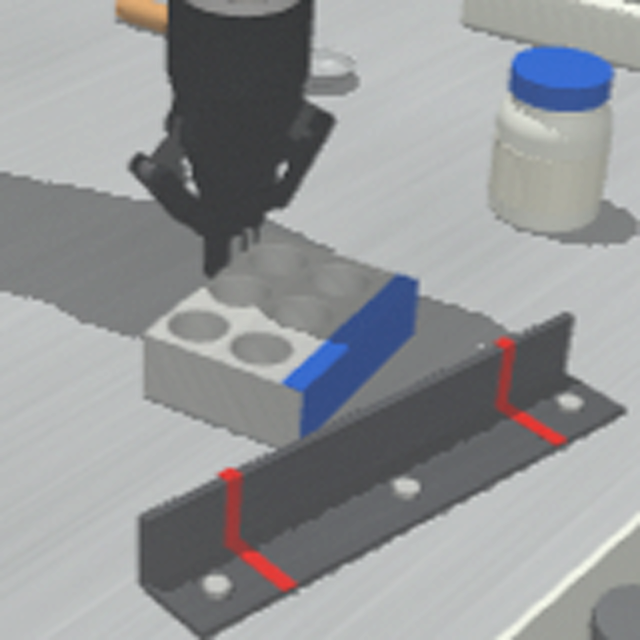

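```bash
python3 -c "
from h import *
blk(dict(A=(223,257),B=(412,222),C=(437,364)),dict(A=(416,280),B=(302,390),C=(146,339)))"
```

```text
res [-0.64 -0.34  0.1  -0.28  0.34 -0.82  0.02 -0.3  -0.05  0.04 -1.   -1.71]
block fence [-92.2   24.41] 19.334207372403736
A [-69.48  98.62]
B [-28.1  -19.33]
C [-114.91  -49.79]
D [-156.3    68.16]
```

Call:
play_rows:
  motion:
    - [-0.7, -3.4, 0, 0, -1]
    - [4.75, 0, 0, 0, -1]
    - [4.75, 0, 0, 0, -1]
    - [0, 4.9, 0, 0, -1]
    - [0, 4.9, 0, 0, -1]
    - [-1.2, 0.35, 0, 0, -1]
    - [-1.2, 0.35, 0, 0, -1]
    - [-0.6, 0.38, 0, 0, -1]
    - [-0.6, 0.38, 0, 0, -1]
    - [-0.6, 0.38, 0, 0, -1]
    - [-0.6, 0.38, 0, 0, -1]
    - [0, 0, 0, 0, -1]

```text
time_s: 8.0
tool_pos: [619.1, 156.1, 10.4]
eef_rot: [0.0, 0.763, 0.646, -0.0]
contact_force: [-0.2, 0.4, 0.2]
width: -0.3
```

```bash
python3 -c "
from h import *
st()
crop('top',195,355,125,275,'a4.png',4)
crop('scene',280,440,130,290,'b4.png',4)"
```

```text
t 8.00 fence xy [-75.5  86.1] z 10.4 yaw rel -0.1 F [-0.2  0.4  0.2] w -0.3
```

View pics/a4.png

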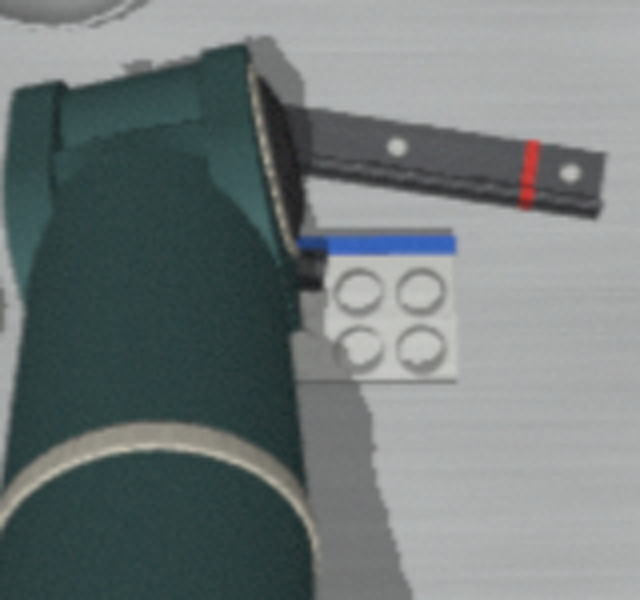

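View pics/b4.png

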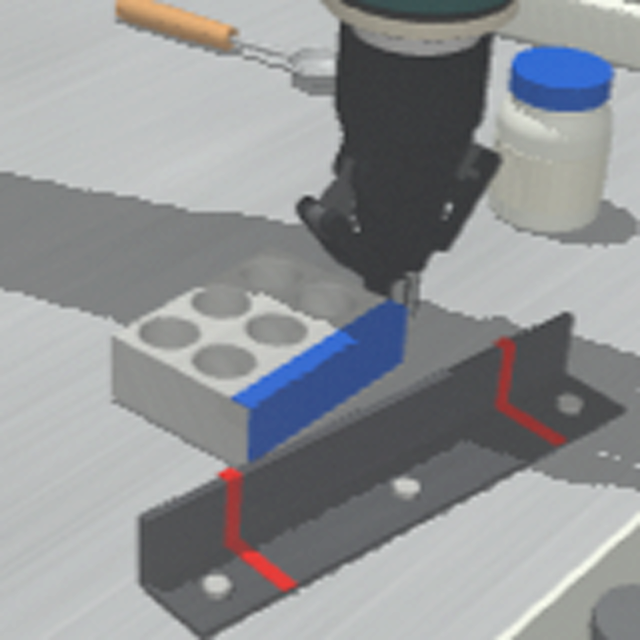

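```bash
python3 -c "
from h import *
blk(dict(B=(456,236),C=(457,378)),dict(A=(405,302),B=(248,406),C=(113,338)))"
```

```text
res [-0.25 -0.21  0.11 -0.1  -0.06  0.74  0.47 -0.01 -0.81 -1.17]
block fence [-88.96   5.91] 9.73647501426979
A [-54.19  75.29]
B [-33.05 -47.91]
C [-123.73  -63.47]
D [-144.87   59.73]
```

Call:
play_rows:
  motion:
    - [2.6, -1.0, 0, 0, -1]
    - [0, -5.7, 0, 0, -1]
    - [0, -5.7, 0, 0, -1]
    - [-5.6, 0, 0, 0, 1]
    - [-5.6, 0, 0, 0, 1]
    - [0, 0, 0, 0, 1]
    - [0, 0, 0.6, 0, 1]
    - [0, 0, 0, 0, 1]
    - [0, 1.0, 0, 0, 1]
    - [0, 1.0, 0, 0, 1]
    - [0, 1.0, 0, 0, 1]

```text
time_s: 9.48
tool_pos: [512.9, 87.6, 4.3]
eef_rot: [0.0, 0.763, 0.646, 0.0]
contact_force: [-0.4, 0.3, -0.1]
width: 84.9
```

```bash
python3 -c "
from h import *
st()
crop('scene',280,440,130,290,'b5.png',4)"
```

```text
t 9.47 fence xy [-169.     1.1] z 4.3 yaw rel -0.0 F [-0.4  0.3 -0.1] w 84.9
```

View pics/b5.png

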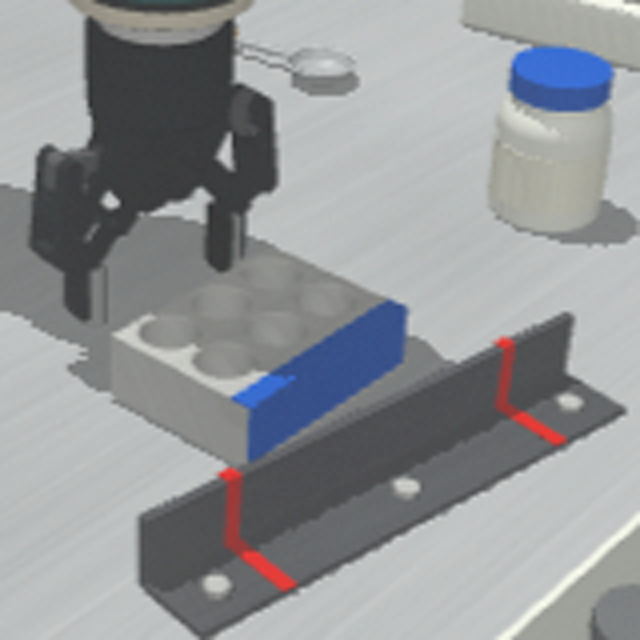

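Call:
play_rows:
  motion:
    - [0, 0.8, 0, 0, 1]
    - [0, 0.8, 0, 0, 1]
    - [0, 0.8, 0, 0, 1]
    - [0, 0.8, 0, 0, 1]
    - [0, 0.8, 0, 0, 1]
    - [0, 0.7, 0, 0, 1]
    - [0, 0.6, 0, 0, 1]
    - [0, 0.5, 0, 0, 1]
    - [0, 0, 0, 0, 1]

```text
time_s: 10.65
tool_pos: [569.2, 78.1, 4.1]
eef_rot: [-0.0, 0.763, 0.646, -0.0]
contact_force: [-1.6, 0.4, -1.1]
width: 85.4
```

```bash
python3 -c "
from h import *
st()
crop('top',195,355,125,275,'a6.png',4)
crop('scene',280,440,130,290,'b6.png',4)"
```

```text
t 10.65 fence xy [-112.    1.] z 4.1 yaw rel -0.0 F [-1.6  0.4 -1.1] w 85.4
```

View pics/a6.png

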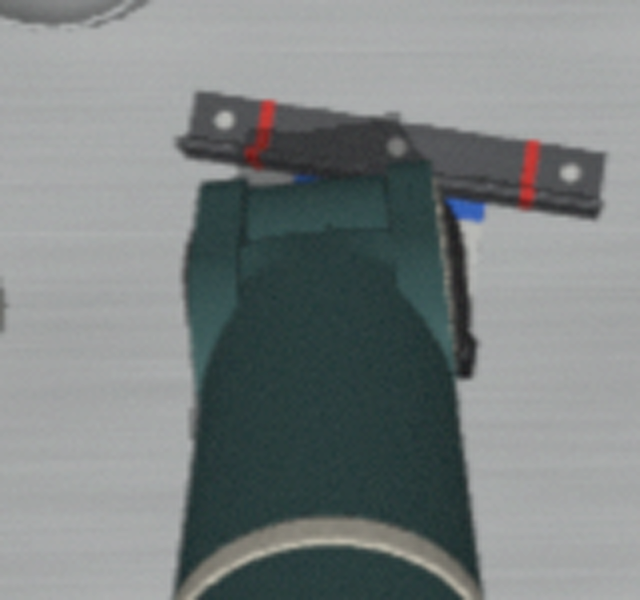

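View pics/b6.png

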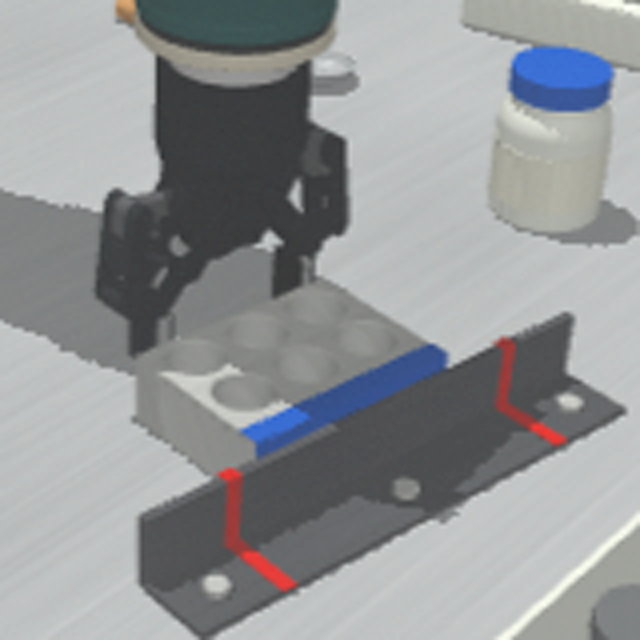

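Call:
play_rows:
  motion:
    - [0, 0.3, 0, 0, 1]
    - [0, 0.3, 0, 0, 1]
    - [0, 0.3, 0, 0, 1]
    - [0, 0.1, 0, 0, 1]
    - [0, 0, 0, 0, 1]

```text
time_s: 11.38
tool_pos: [577.1, 76.7, 4.0]
eef_rot: [-0.001, 0.763, 0.647, -0.002]
contact_force: [-14.4, 1.4, 10.6]
width: 85.7
```

```bash
python3 -c "
from h import *
st()
crop('scene',290,430,170,290,'b7.png',5)"
```

```text
t 11.38 fence xy [-104.     0.9] z 4.0 yaw rel -0.0 F [-14.4   1.4  10.6] w 85.7
```

View pics/b7.png

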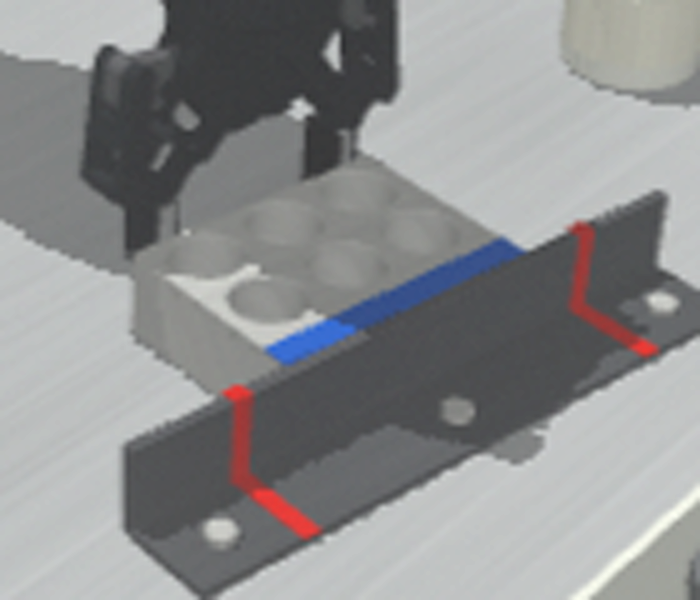

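Call:
play_rows:
  motion:
    - [0, 0.15, 0, 0, 1]
    - [0, 0.1, 0, 0, 1]
    - [0, 0, 0, 0, 1]

```text
time_s: 11.8
tool_pos: [577.1, 76.7, 3.7]
eef_rot: [-0.003, 0.763, 0.647, -0.003]
contact_force: [-33.2, 2.5, 23.3]
width: 85.5
```

Call:
play_rows:
  motion:
    - [0, -0.25, 0, 0, 1]
    - [0, -0.5, 0, 0, 1]
    - [0, -2, 0, 0, 1]
    - [0, -5, 0, 0, 1]
    - [0, -5, -3, 0, 1]
    - [0, -5, -5, 0, 1]
    - [0, -5, -5, 0, 1]
    - [0, -5, -5, 0, 1]
    - [0, 0, 0, 0, 1]

```text
time_s: 12.92
tool_pos: [324.7, 119.9, 170.1]
eef_rot: [0.001, 0.762, 0.647, 0.004]
contact_force: [0.7, 0.1, -0.2]
width: 85.3
```

```bash
python3 -c "
from h import *
import cv2
st()
crop('top',225,365,135,255,'a8.png',5)
crop('scene',290,430,170,290,'b8.png',5)
im=eyes.capture('top')[:,:,::-1]; cv2.imwrite('pics/t8.png',im)"
```

```text
t 12.93 fence xy [-360.     2.2] z 170.1 yaw rel 0.1 F [ 0.7  0.1 -0.2] w 85.3
```

View pics/a8.png

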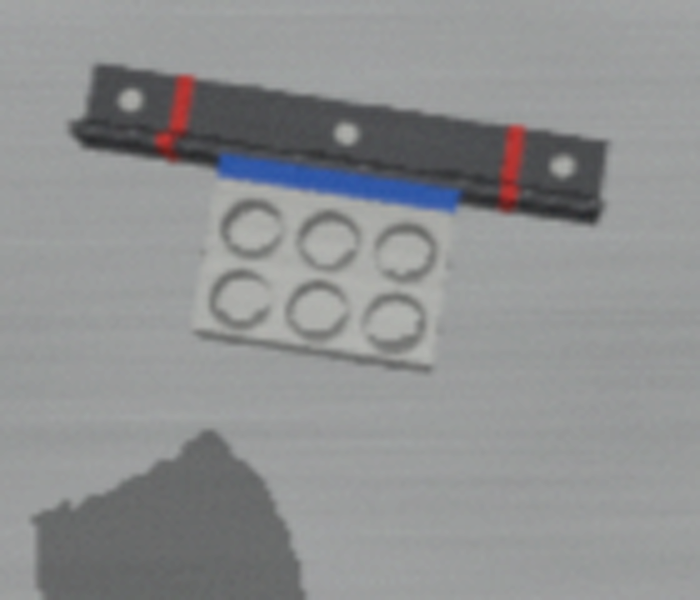

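View pics/b8.png

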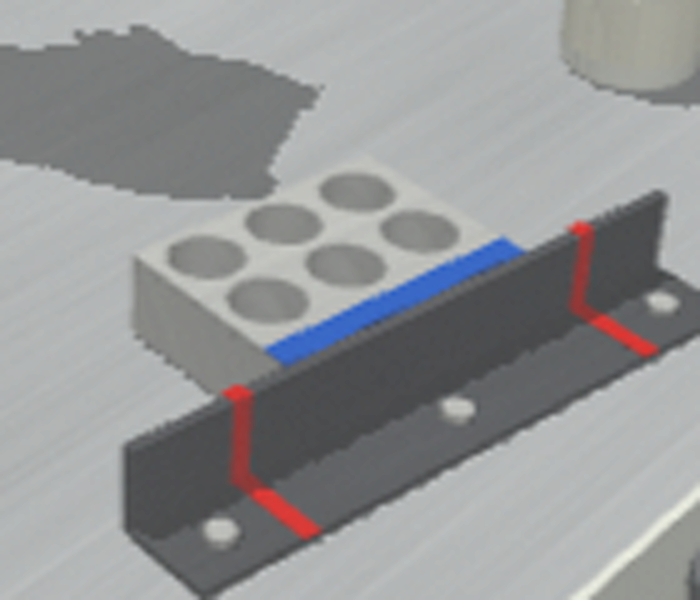

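View pics/t8.png

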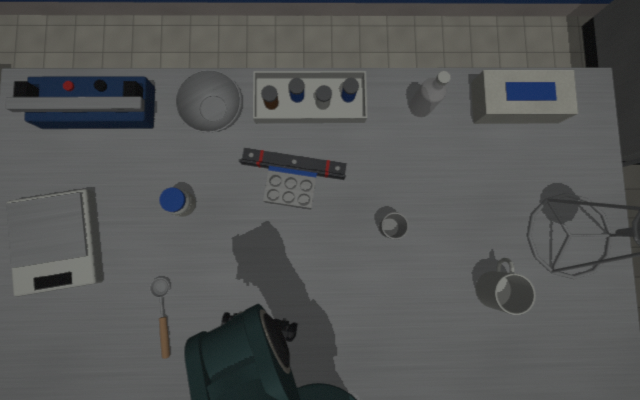

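```bash
python3 -c "
from h import *
blk(dict(A=(219,155),B=(462,192),C=(432,367),D=(193,330)),dict(A=(508,236),C=(133,256),D=(368,157)),(225,135),(290,170),5,(630,60,-.1))"
```

```text
res [ 0.27  0.01 -0.51 -0.22  0.28 -0.26 -0.26 -0.06  2.47  2.42 -0.78 -1.08
 -1.04 -1.06]
block fence [-48.56  -2.14] 0.2992574795290518
A [-2.88 60.6 ]
B [ -2.23 -64.39]
C [-94.23 -64.88]
D [-94.88  60.12]
```

```bash
python3 -c "
from workcell import order
print(order.close_job())"
```

```text
the job is handed in; nothing more can be done
None
```

The block is against the fence with its blue side flush, and the job was handed in at about 13 s of the 61 s allowed. `close_job` gave no verdict, so what follows rests on my own checks.

**What I did:** With the gripper shut I pushed at three corners in turn, two on the jar-side end and one on the back. That brought the block from about 62° off square to about 10°. I then opened the gripper and used both fingers as a two-point pusher to square it and press it home. The force rose to 33 N while the tool stopped advancing, which I take as firm contact with the fence. I then backed the arm clear.

**Last checks:**
- **Flush:** The camera fit puts the blue ends at x = -2.9 and -2.2 mm from the fence face, against a limit of -5 mm. The block is square to about 0.3°.
- **Between the marks:** The block spans y = -65 to +61 mm, against ±90 mm.
- **Jar, cup and arm:** The jar and cup show at the same pixels as at the start. The robot touches nothing and the force reads about zero.

**What disagreed:**
- **Gap at the fence:** The fit shows about 2.5 mm of gap, while the hard stop says there is none. I put that down to the roughly 2 mm camera calibration.
- **Bad corner point:** One corner in the side view was partly hidden by the fence and fitted poorly, about 2.5 pixels off in each direction.

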